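# Fit the heatsinks to the chips on four circuit boards

## Robot

A 7-joint arm with a two-finger parallel gripper is mounted at the origin on the work surface. World frame = base frame: x ahead of the robot, y to its left, z up, the work surface at z = 0. Lengths are in m, angles in rad, forces in N, time in s.
With the tool pointing down it reaches from about 0.35 to 0.9 m from the base axis. Payload 7.2 kg.
Tool frame: the origin (TCP) lies midway between the tips of the shut fingers; the grasp point (between the pads) lies 19 mm behind it (env.grip_depth is the distance from the TCP to the grasp point, in m); z points along the fingers, y is the line along which they close (so a half turn about z gives the same grasp; the last joint's range is limited). The gripper opens to 85 mm and grips with 20 to 120 N. Pads are 22 mm wide; open, the fingers measure 114 mm over their backs; the gripper's body (76 mm by 85 mm) begins 54 mm behind the grasp point. The pads swing forward as they close: fully open they stand 13 mm farther back than shut.
Start: joints at [-1.387, 0.411, -0.013, 1.596, 0.006, 1.134, -0.082], TCP at [0.156, 0.605, 0.231] pointing down, gripper open.
Joint ranges: [-2.95, 2.95], [-0.29, 1.99], [-1.47, 1.44], [0.14, 2.54], [-1.03, 4.17], [0.13, 1.85], [-2.86, 2.86]. Speed limits (rad/s): [2.39, 2.39, 3.01, 3.01, 3.14, 3.14, 3.14].

## Interface

Orientations are given as a unit quaternion [x, y, z, w].
In Python, from station import sensors, read_camera, camera_model, env, models gives the robot as it stands.
- The arm moves only by the tool send_rows, never from a script. Its argument "rows" is a list of rows, each an object with "linear": the shift along the tool's x, y, z as a fraction of full scale, a list of three; "dr": the turn, a rotation vector about the tool's x, y, z as a fraction of full scale, a list of three; "hand": the closure, from -1 (fully open) to 1 (shut), so that 0 is half open. A call has 1 to 8 rows; each row is the pose to reach, as a shift and turn from the pose commanded when the call began, along the tool's axes at that moment; what a row does not reach only later rows make up. Full scale, the value 1, is 500 mm for a shift and 0.5 rad for a turn. A row lasts 1/8 s, in which the tool goes at most 62.5 mm and 10.7 degrees, less where a joint would pass 70% of its speed; a pose out of reach is approached as far as the arm can. A call with a number of a shift or a turn outside -1 to 1 is refused whole. A call with a gripper value outside its range is refused whole. The fingers move at their own pace and stop on an object; "newtons" is the grip in N (left out, the last holds). Time passes only in rows, so rows that repeat a pose let the fingers close. It gives the time, the measured TCP pose, the force, the opening and the grip force at its end, in the units of the state.
- sensors.read_state(): the state, without advancing time (a new reading comes with each control period).
- read_camera(name): name is "scene" or "top"; returns (picture, depth): 384x512x3 uint8, red, green, blue; 384x512 float32, m along the optical axis (not along the pixel's ray), 0 where there is no reading.
- camera_model(name): a dict with "vertical_fov" (degrees; the focal length in pixels is half the picture's height over the tangent of half this angle, whatever the lens; pixels are square), "cx", "cy" (the principal point, pixels), "extrinsics" (4x4, takes a point from camera to world coordinates). Camera axes: x right, y down, z forward; pixel columns grow to the right and rows downward; lengths in m; the calibration is good to about 2 mm. A picture is of the moment at which its call begins. camera_model takes no time and is no camera call.
- env.job_done(): hands the job in; it is judged then, once.
Trained networks look in the newest picture that a camera, given by its name, has taken for a name from the list of things; names that differ only in an ending like _2 or _b are one class to them, and where a whole thing is asked for, a point or a joint stands for the part that bears it (a point fixed in the world has none). Each returns a list of dicts, best first, with "p" (0 to 1); they miss things now and then, are a little off and sometimes report something else, mostly with a low value. They report only what shows in the picture. A call takes as long as a camera call. They do not tell look-alikes from the thing itself.
- models.trace(camera, name): "region" (384x512 bool, what is visible of it).
- models.tip_of(camera, name): "location" ([x, y, z] in m, in the coordinates of the camera as it stood for that picture, good to about 4 mm: a listed point, or the origin of a listed thing).
The state is a dict: "time_s": time; "q": joint angles; "joint_velocities": joint speeds; "joint_efforts": joint torques, N m; "tcp_pos": TCP position; "tcp_rot": TCP orientation; "wrist_force": force on the tool from outside, world axes, zero at the start; "ft_torque": the same for the moment, N m; "opening": opening from 0.0 (shut) to 1.0 (fully open); "grip_force": force on a finger pad.
Only numpy, scipy, OpenCV 4.12 (cv2) and the standard library are available. Lean on these libraries where they do the work, as an engineer would, in place of code of your own. Each camera call takes 0.05 s, during which the arm holds its last target. There are 200 camera calls.

## Task

On the mat lie four circuit boards, each with one black main chip, and in front of them four heatsinks whose sticky pads are already on. Set every heatsink on the chip whose outline it matches in shape and size (each is just a little larger than its chip): centred, square to the chip and flat on it, lowered gently rather than dropped. Leave the solder reel and the tip-cleaner pot standing where they are.

Things in the scene. Friction and masses are not known exactly. Their poses are not given: they have to be found in the camera images.
- heatsink_large: Loose bare-aluminium heatsink, the largest, square 50 x 50 mm and 34 mm tall, straight fins along x, about 90 g. Stands base down on the mat, fins up. Origin: centre of its underside, z up. Any quarter turn fits its chip.
- heatsink_medium: Loose bare-aluminium heatsink, the middle square one, 36 x 36 mm and 30 mm tall, with square pins instead of fins, about 50 g. Stands base down on the mat, fins up. Origin: centre of its underside, z up. Any quarter turn fits its chip.
- heatsink_small: Loose bare-aluminium heatsink, the smallest, square 24 x 24 mm and 26 mm tall, straight fins along x, about 25 g. Stands base down on the mat, fins up. Origin: centre of its underside, z up. Any quarter turn fits its chip.
- heatsink_long: Loose bare-aluminium heatsink, the oblong one, 64 mm along its x, 24 mm along its y, 30 mm tall, straight fins along x, about 60 g. Stands base down on the mat, fins up. Origin: centre of its underside, z up. A half turn fits its chip as well.
- board_large: Green circuit board, 120 x 110 mm, fixed level on standoffs, its top 8 mm above the mat, with the largest square chip, 45 x 45 mm, black, chip top 11 mm above the mat. Origin: on the mat straight below the chip's centre, z up, x and y along the chip's sides. The board reaches 52 mm to -x, 68 mm to +x, 55 mm to each side; connectors up to 8 mm above it stand beyond 54 mm on its +x edge; other parts are under 2 mm high.
- board_medium: Green circuit board, 120 x 110 mm, fixed level on standoffs, its top 8 mm above the mat, with the middle square chip, 31 x 31 mm, black, chip top 11 mm above the mat. Origin: on the mat straight below the chip's centre, z up, x and y along the chip's sides. The board reaches 52 mm to -x, 68 mm to +x, 55 mm to each side; connectors up to 8 mm above it stand beyond 54 mm on its +x edge; other parts are under 2 mm high.
- board_small: Green circuit board, 120 x 110 mm, fixed level on standoffs, its top 8 mm above the mat, with the smallest square main chip, 19 x 19 mm, black, chip top 11 mm above the mat. Origin: on the mat straight below the chip's centre, z up, x and y along the chip's sides. The board reaches 52 mm to -x, 68 mm to +x, 55 mm to each side; connectors up to 8 mm above it stand beyond 54 mm on its +x edge; other parts are under 2 mm high.
- board_long: Green circuit board, 120 x 110 mm, fixed level on standoffs, its top 8 mm above the mat, with an oblong chip 58 x 19 mm with pin rows, black, chip top 11 mm above the mat. Origin: on the mat straight below the chip's centre, z up, x and y along the chip's sides (x its long one). The board reaches 52 mm to -x, 68 mm to +x, 55 mm to each side; connectors up to 9 mm above it stand beyond 54 mm on its +x edge; other parts are under 2 mm high.
- solder_reel: Bystander: reel of solder wire standing on its flange on the mat, red flanges 54 mm across, 40 mm tall. Origin: centre of its underside.
- tip_cleaner: Bystander: round black pot of brass wool for cleaning iron tips, foot 62 mm across, 42 mm tall. Origin: centre of its underside.
There are look-alikes about, which are no part of the job. What is shaped like the heatsink_long but brown, pink or purple is not meant.

How it is judged:
By the outcome, as a careful person would: the job done as asked, in the order asked, and still so for the second after the job is handed in, with the robot touching nothing.
It also fails if it takes over 90 s, if anything falls off the work surface, if the arm or the gripper's body presses on something with over 40 N, if the wrist force passes 120 N, or if a joint passes its speed limit or range.

## Working session

There is one attempt and no reset: what is moved stays moved. The work goes in short steps, Python scripts to look and compute and a tool call to move; the robot and the scene stay as the last step left them, time stands still between calls to the robot, and variables do not carry over. Pictures are saved under pics/ and viewed, at most 14 in all, crops included, and the job is handed in when it is done.

Besides the shell and the picture viewer there is one more tool, called by a JSON object that holds its "fn" and its "kwargs". send_rows: Moves the arm, as the interface text tells. Shift numbers are shares of 500 mm and turn numbers shares of 0.5 rad, none past 1 either way. Its arguments: {"type":"object","properties":{"rows":{"type":"array","items":{"type":"object","properties":{"linear":{"type":"array","items":{"type":"number","minimum":-1,"maximum":1}},"dr":{"type":"array","items":{"type":"number","minimum":-1,"maximum":1}},"hand":{"type":"number"}}}},"newtons":{"type":"number"}},"required":["rows"]}

```bash
mkdir -p pics; ls
python3 - <<'E'
from station import sensors, read_camera, camera_model, env, models
import cv2,numpy as np
s=sensors.read_state();print(s['time_s'],s['tcp_pos'],s['tcp_rot'],env.grip_depth)
for c in('scene','top'):
    p,d=read_camera(c);cv2.imwrite(f'pics/{c}0.png',p[:,:,::-1]);m=camera_model(c);print(c,m)
    np.savez(f'{c}0.npz',p=p,d=d)
E
```

```text
pics
0.0 [0.15565033 0.60481388 0.23045304] [ 1.25566656e-01  9.92084870e-01 -7.88763383e-04 -5.03463278e-05] 0.0187
scene {'vertical_fov': 44.160546795160386, 'cx': 250.665867171047, 'cy': 187.22297372806705, 'extrinsics': array([[-0.39916973,  0.71136924, -0.57846118,  1.16159557],
       [ 0.91683162,  0.30340444, -0.2595487 ,  0.42446801],
       [-0.00912727, -0.63395548, -0.77331568,  0.99110272],
       [ 0.        ,  0.        ,  0.        ,  1.        ]])}
top {'vertical_fov': 56.43250684892915, 'cx': 260.89197519950903, 'cy': 188.15263686095946, 'extrinsics': array([[-2.15768039e-02, -9.96738022e-01,  7.77673250e-02,
         3.44062135e-01],
       [-9.99767033e-01,  2.15555734e-02, -1.11251965e-03,
         1.04367719e-01],
       [-5.67428642e-04, -7.77732124e-02, -9.96970915e-01,
         9.81077520e-01],
       [ 0.00000000e+00,  0.00000000e+00,  0.00000000e+00,
         1.00000000e+00]])}
```

View pics/top0.png

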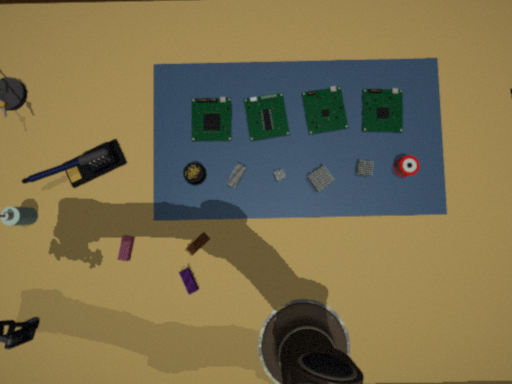

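View pics/scene0.png

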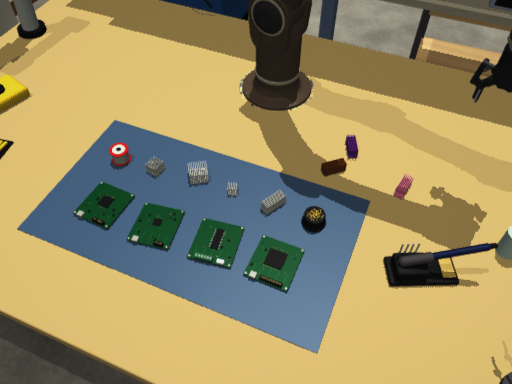

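```bash
cat > h.py <<'E'
from station import sensors, read_camera, camera_model, env, models
import cv2,numpy as np
from scipy.optimize import minimize
from scipy.spatial.transform import Rotation as R
def proj(c,P):
    m=camera_model(c);E=m['extrinsics'];f=192/np.tan(np.radians(m['vertical_fov']/2))
    q=(np.asarray(P)-E[:3,3])@E[:3,:3]
    return np.c_[f*q[:,0]/q[:,2]+m['cx'],f*q[:,1]/q[:,2]+m['cy']]
def cover(c,P,win):
    x0,y0,w,h=win;S=8
    q=(proj(c,P)-[x0,y0]+0.5)*S-0.5
    im=np.zeros((h*S,w*S),np.float32)
    hull=cv2.convexHull(q.astype(np.float32))
    cv2.fillConvexPoly(im,np.round(hull*16).astype(np.int32),1.0,shift=4)
    return cv2.resize(im,(w,h),interpolation=cv2.INTER_AREA)
def box(x,y,a,lx,ly,z0,z1,ox=0):
    c=np.array([[ox+i*lx/2,j*ly/2,k] for i in(-1,1) for j in(-1,1) for k in(z0,z1)])
    o=R.from_euler('z',a).apply(c);return o+[x,y,0]
def world(c,p):
    E=camera_model(c)['extrinsics'];return E[:3,:3]@p+E[:3,3]
def fit(imgs,p0,dims,cams,fixed_a=None,pen=1):
    """imgs: cam->HxWx? float features; least squares of features on coverage (linear model in/out)"""
    data={}
    for c in cams:
        u=proj(c,[[p0[0],p0[1],dims[2]]])[0];r=dims[5]
        x0,y0=int(u[0])-r,int(u[1])-r;w=2*r+1
        data[c]=((x0,y0,w,w),imgs[c][y0:y0+w,x0:x0+w].reshape(w*w,-1).astype(float))
    def cost(v):
        t=0
        for c in cams:
            win,F=data[c];k=cover(c,box(p0[0]+v[0]/1e3,p0[1]+v[1]/1e3,p0[2]+v[2]/30,dims[0],dims[1],dims[3],dims[4]),win).ravel()
            A=np.c_[k,np.ones_like(k)];s=np.linalg.lstsq(A,F,rcond=None)[0]
            t+=((F-A@s)**2).sum()/((F-F.mean(0))**2).sum()
        return t/len(cams)
    best=None
    for da in (0,) if fixed_a is not None else np.radians(range(-40,50,10)):
        i0=np.array([[0,0,da*30],[4,0,da*30],[0,4,da*30],[0,0,da*30+4]])
        r=minimize(cost,[0,0,da*30],method='Nelder-Mead',options=dict(initial_simplex=i0,xatol=.02,fatol=1e-5,maxiter=150))
        if best is None or r.fun<best.fun: best=r
    v=best.x;return np.array([p0[0]+v[0]/1e3,p0[1]+v[1]/1e3,p0[2]+v[2]/30]),best.fun
HS={'large':(.05,.05,.034),'medium':(.036,.036,.03),'small':(.024,.024,.026),'long':(.064,.024,.03)}
CH={'large':(.045,.045),'medium':(.031,.031),'small':(.019,.019),'long':(.058,.019)}
E
cat > m1.py <<'E'
from h import *
for c in('scene','top'): read_camera(c)
I={c:np.load(c+'0.npz')['p'] for c in('scene','top')}
for k in HS:
    M={}
    for kind in('heatsink_','board_'):
        for c in('scene','top'):
            for t in models.tip_of(c,kind+k)[:2]: print(kind+k,c,'tip',round(t['p'],2),world(c,np.array(t['location'])).round(3))
            tr=models.trace(c,kind+k)
            for t in tr[:2]:
                ys,xs=np.nonzero(t['region']);print('   trace',round(t['p'],2),xs.mean().round(1),ys.mean().round(1),len(xs))
            if tr: np.save(f'{kind}{k}_{c}.npy',tr[0]['region'])
E
python3 m1.py
```

```text
heatsink_large scene tip 0.83 [ 0.445 -0.051  0.008]
   trace 0.66 197.7 174.8 279
heatsink_large top tip 0.75 [ 0.446 -0.057 -0.   ]
heatsink_large top tip 0.55 [0.452 0.054 0.005]
   trace 0.57 320.0 178.5 402
board_large scene tip 0.77 [ 0.605  0.237 -0.001]
   trace 0.97 274.0 262.4 2077
   trace 0.56 231.9 189.5 80
board_large top tip 0.73 [0.609 0.23  0.004]
   trace 0.79 210.7 119.4 1700
   trace 0.58 324.5 110.2 1674
heatsink_medium scene tip 0.78 [ 0.469 -0.176  0.002]
   trace 0.66 154.5 167.0 268
heatsink_medium top tip 0.69 [ 0.472 -0.177  0.003]
   trace 0.7 324.1 110.4 1698
   trace 0.46 363.7 168.3 233
board_medium scene tip 0.98 [ 0.615 -0.236  0.   ]
   trace 0.79 103.4 204.8 1546
   trace 0.38 155.6 226.2 1685
board_medium top tip 0.98 [ 0.622 -0.237  0.009]
   trace 0.69 381.5 110.3 1743
heatsink_small scene tip 0.75 [ 0.615 -0.235  0.004]
heatsink_small scene tip 0.39 [0.452 0.053 0.002]
   trace 0.52 232.1 190.8 71
heatsink_small top tip 0.47 [0.456 0.053 0.005]
   trace 0.42 279.0 175.2 42
board_small scene tip 0.93 [ 0.624 -0.075  0.002]
   trace 0.78 155.3 225.7 1645
   trace 0.8 324.4 110.4 1713
heatsink_long scene tip 0.64 [0.459 0.168 0.002]
heatsink_long scene tip 0.63 [ 0.265  0.47  -0.   ]
   trace 0.9 333.1 167.1 325
   trace 0.66 402.4 187.0 263
heatsink_long top tip 0.7 [0.269 0.472 0.001]
heatsink_long top tip 0.58 [0.459 0.167 0.   ]
   trace 0.79 235.5 176.0 234
   trace 0.64 125.2 248.1 318
board_long scene tip 0.57 [0.606 0.085 0.003]
   trace 0.82 215.6 242.4 1761
   trace 0.7 119.4 154.1 384
board_long top tip 0.8 [ 0.61   0.084 -0.003]
   trace 0.61 265.9 116.7 1711
```

```bash
cat > m2.py <<'E'
from h import *
I={c:np.load(c+'0.npz')['p'].astype(float) for c in('scene','top')}
blue={c:np.clip(I[c][:,:,2]/(I[c][:,:,0]+8),0,3) for c in I}   # mat: high
green={c:I[c][:,:,1] for c in I}
gb={c:np.clip(I[c][:,:,1]/(I[c][:,:,2]+8),0,2.5) for c in I}
h0={'large':(.446,-.054),'medium':(.470,-.176),'small':(.455,.053),'long':(.459,.168)}
b0={'large':(.607,.233),'medium':(.618,-.236),'small':(.624,-.075),'long':(.608,.085)}
for k in HS:
    d=HS[k];r=22 if k in('large','long') else 15
    for cs in(['scene'],['top'],['scene','top']):
        v,e=fit(blue,[*h0[k],0],(d[0],d[1],.015,0,d[2],r),cs)
        print('hs',k,cs,(v[:2]*1e3).round(1),np.degrees(v[2]).round(1),round(e,3))
    d=CH[k]
    for cs in(['scene'],['top'],['scene','top']):
        v,e=fit(green,[*b0[k],0 if k!='long' else 0],(d[0],d[1],.011,.008,.011,int(max(d)/2*480*.8)+3),cs)
        w,e2=fit(gb,[b0[k][0]+.008,b0[k][1],0],(.12,.11,.008,.005,.009,40),cs)
        print('chip',k,cs,(v[:2]*1e3).round(1),np.degrees(v[2]).round(1),round(e,3),' board',((w[:2]-.008*np.array([np.cos(w[2]),np.sin(w[2])]))*1e3).round(1),np.degrees(w[2]).round(1),round(e2,3))
u=cv2.resize(I['top'][85:200,180:430].astype(np.uint8)[:,:,::-1],None,fx=3.2,fy=3.2,interpolation=cv2.INTER_CUBIC);cv2.imwrite('pics/crop.png',u)
E
python3 m2.py
```

```text
hs large ['scene'] [441.8 -56.4] 33.9 0.101
hs large ['top'] [443.3 -57.2] 33.9 0.04Traceback (most recent call last):
  File "m2.py", line 11, in <module>
    v,e=fit(blue,[*h0[k],0],(d[0],d[1],.015,0,d[2],r),cs)
        ~~~^^^^^^^^^^^^^^^^^^^^^^^^^^^^^^^^^^^^^^^^^^^^^^
  File "h.py", line 38, in fit
    r=minimize(cost,[0,0,da*30],method='Nelder-Mead',options=dict(initial_simplex=i0,xatol=.02,fatol=1e-5,maxiter=150))
    res = _minimize_neldermead(fun, x0, args, callback, bounds=bounds,
                               **options)
    fxcc = func(xcc)
    fx = function(np.copy(x), *(wrapper_args + args))
  File "h.py", line 31, in cost
    win,F=data[c];k=cover(c,box(p0[0]+v[0]/1e3,p0[1]+v[1]/1e3,p0[2]+v[2]/30,dims[0],dims[1],dims[3],dims[4]),win).ravel()
                    ~~~~~^^^^^^^^^^^^^^^^^^^^^^^^^^^^^^^^^^^^^^^^^^^^^^^^^^^^^^^^^^^^^^^^^^^^^^^^^^^^^^^^^^^^^^^^
  File "h.py", line 11, in cover
    q=(proj(c,P)-[x0,y0]+0.5)*S-0.5
       ~~~~^^^^^
  File "h.py", line 6, in proj
    m=camera_model(c);E=m['extrinsics'];f=192/np.tan(np.radians(m['vertical_fov']/2))
ValueError: time passes only in moves, steps and waits
```

Cache the camera models.

```bash
sed -i 's/^def proj/CM={c:camera_model(c) for c in("scene","top")}\ndef proj/; s/m=camera_model(c);E=m/m=CM[c];E=m/; s/E=camera_model(c)\[/E=CM[c][/' h.py; time python3 m2.py
```

```text
hs large ['scene'] [441.8 -56.4] 33.9 0.101
hs large ['top'] [443.3 -57.2] 33.9 0.04
hs large ['scene', 'top'] [442.6 -56.6] -55.6 0.076
chip large ['scene'] [605.8 236.8] 0.3 0.059  board [605.3 236.9] -0.4 0.441
chip large ['top'] [607.4 235.9] -0.7 0.063  board [606.2 237.3] -0.9 0.406
chip large ['scene', 'top'] [606.4 236.3] -0.6 0.075  board [605.9 237.1] -0.4 0.425
hs medium ['scene'] [ 467.4 -178. ] -8.7 0.016
hs medium ['top'] [ 468.9 -178.3] 81.4 0.044
hs medium ['scene', 'top'] [ 468.1 -177.9] -8.7 0.038
chip medium ['scene'] [ 620.7 -237.3] -3.1 0.059  board [ 620.  -237.4] -3.0 0.435
chip medium ['top'] [ 622.5 -237.7] -1.5 0.082  board [ 622.4 -237.7] -3.0 0.259
chip medium ['scene', 'top'] [ 621.3 -237.2] -1.2 0.089  board [ 620.9 -237.8] -2.1 0.35
hs small ['scene'] [454.2  52.7] 19.6 0.04
hs small ['top'] [455.6  52.7] 20.6 0.068
hs small ['scene', 'top'] [454.7  52.8] 19.8 0.061
chip small ['scene'] [624.6 -78.6] 9.1 0.062  board [624.2 -79.1] 8.4 0.386
chip small ['top'] [626.1 -78.6] 6.2 0.078  board [626.  -79.1] 8.7 0.197
chip small ['scene', 'top'] [625.3 -78.6] 8.8 0.088  board [625. -79.] 8.5 0.294
hs long ['scene'] [454.  170.2] -27.7 0.02
hs long ['top'] [455.4 170.5] -28.1 0.049
hs long ['scene', 'top'] [454.7 170.4] -28.3 0.04
chip long ['scene'] [609.9  83.2] 7.8 0.233  board [609.1  83.1] 7.9 0.355
chip long ['top'] [611.   83.4] 7.5 0.199  board [611.8  83.3] 8.0 0.376
chip long ['scene', 'top'] [610.3  83.2] 7.6 0.22  board [610.   83.3] 7.8 0.369
real	0m49.872s
user	0m49.998s
sys	0m0.182s
```

View pics/crop.png

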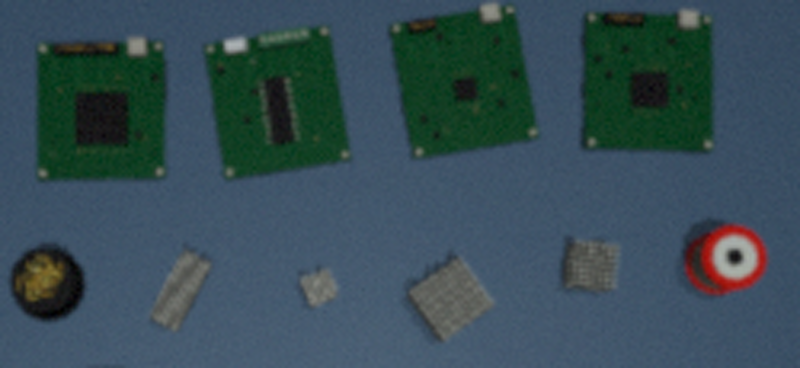

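```bash
cat > plan.py <<'E'
# args: x,y,z,closing_deg waypoints (mm) -> rows numbers relative to the current pose
import sys
from h import *
s=sensors.read_state();p=s['tcp_pos'];Q=R.from_quat(s['tcp_rot']);M=Q.as_matrix()
cur=np.degrees(np.arctan2(M[1,1],M[0,1]))
print('t',s['time_s'],'tcp mm',(p*1e3).round(1),'closing',cur.round(1),'F',np.round(s['wrist_force'],1),'open',round(s['opening'],3),'grip',round(s['grip_force'],1))
print('q',np.round(s['q'],2))
for a in sys.argv[1:]:
    x,y,z,c=map(float,a.split(','));c=cur+(c-cur+90)%180-90;r=np.radians(c)
    T=R.from_matrix(np.array([[-np.sin(r),np.cos(r),0],[np.cos(r),np.sin(r),0],[0,0,-1]]))
    print(a,'linear',(M.T@(np.array([x,y,z])/1e3-p)/.5).round(4),'dr',((Q.inv()*T).as_rotvec()/.5).round(4))
E
python3 plan.py -- 2>/dev/null 454.7,170.4,120,61.7 454.7,170.4,7,61.7 2>&1 || python3 plan.py 454.7,170.4,120,61.7 454.7,170.4,7,61.7
```

```text
t 1.8 tcp mm [155.7 605.3 231.3] closing 75.6 F [-0.4 -0.5 -0.3] open 0.996 grip 0.0
q [-1.39  0.41 -0.01  1.6   0.01  1.13 -0.08]
Traceback (most recent call last):
  File "plan.py", line 9, in <module>
    x,y,z,c=map(float,a.split(','));c=cur+(c-cur+90)%180-90;r=np.radians(c)
    ^^^^^^^
ValueError: could not convert string to float: '--'
t 1.8 tcp mm [155.7 605.3 231.3] closing 75.6 F [-0.4 -0.5 -0.3] open 0.996 grip 0.0
q [-1.39  0.41 -0.01  1.6   0.01  1.13 -0.08]
454.7,170.4,120,61.7 linear [-0.7958 -0.6934  0.2226] dr [ 0.     -0.      0.4843]
454.7,170.4,7,61.7 linear [-0.7958 -0.6934  0.4486] dr [ 0.     -0.      0.4843]
```

{"fn": "send_rows", "kwargs": {"rows": [{"linear": [-0.796,-0.693,0.22],"dr": [0,0,0.484],"hand": -0.4},{"linear": [-0.796,-0.693,0.22],"dr": [0,0,0.484],"hand": -0.4},{"linear": [-0.796,-0.693,0.22],"dr": [0,0,0.484],"hand": -0.4},{"linear": [-0.796,-0.693,0.22],"dr": [0,0,0.484],"hand": -0.4},{"linear": [-0.796,-0.693,0.22],"dr": [0,0,0.484],"hand": -0.4},{"linear": [-0.796,-0.693,0.22],"dr": [0,0,0.484],"hand": -0.4},{"linear": [-0.796,-0.693,0.22],"dr": [0,0,0.484],"hand": -0.4},{"linear": [-0.796,-0.693,0.22],"dr": [0,0,0.484],"hand": -0.4}], "newtons": 30}}

```text
time_s: 2.8
tcp_pos: [0.4343, 0.2006, 0.1293]
tcp_rot: [0.244, 0.97, 0.001, 0.0]
wrist_force: [1.1, 0.6, -0.1]
opening: 0.696
grip_force: 0.0
```

```bash
python3 plan.py 454.7,170.4,60,61.7 454.7,170.4,7,61.7
python3 - <<'E'
from h import *
p,d=read_camera('scene');u=proj('scene',[[.4547,.1704,.03]])[0].astype(int);print(u)
cv2.imwrite('pics/s1.png',cv2.resize(p[u[1]-60:u[1]+60,u[0]-80:u[0]+80,::-1],None,fx=4,fy=4,interpolation=cv2.INTER_CUBIC))
E
```

```text
t 2.8 tcp mm [434.3 200.6 129.3] closing 61.7 F [ 1.1  0.6 -0.1] open 0.696 grip 0.0
q [-0.73  0.29  0.23  2.07 -0.09  0.79  0.64]
454.7,170.4,60,61.7 linear [-0.0644 -0.0341  0.1386] dr [0.0025 0.0012 0.0011]
454.7,170.4,7,61.7 linear [-0.0643 -0.0342  0.2446] dr [0.0025 0.0012 0.0011]
[273 198]
```

View pics/s1.png

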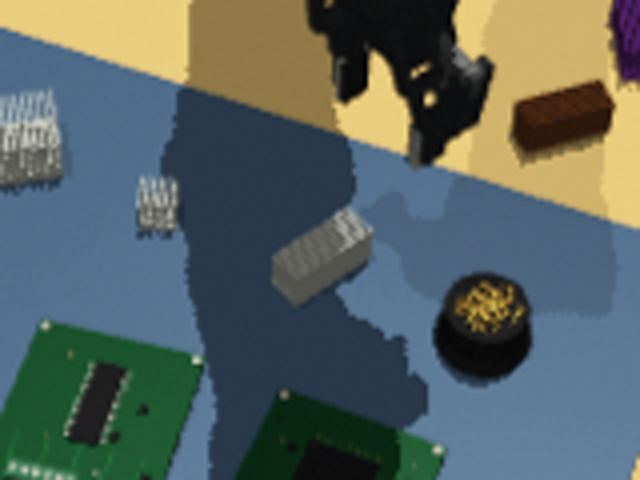

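The gripper hangs open above the cleaner side, long heatsink at about pixel (273,198), pot clear. Moving over it.

{"fn": "send_rows", "kwargs": {"rows": [{"linear": [-0.064,-0.034,0.08],"dr": [0,0,0],"hand": -0.4},{"linear": [-0.064,-0.034,0.139],"dr": [0,0,0],"hand": -0.4},{"linear": [-0.064,-0.034,0.139],"dr": [0,0,0],"hand": -0.4},{"linear": [-0.064,-0.034,0.139],"dr": [0,0,0],"hand": -0.4}]}}

```text
time_s: 3.35
tcp_pos: [0.4536, 0.1727, 0.0606]
tcp_rot: [0.244, 0.97, 0.0, 0.0]
wrist_force: [0.0, 0.3, 0.8]
opening: 0.701
grip_force: 0.0
```

```bash
python3 plan.py 454.7,170.4,7,61.7
```

```text
t 3.35 tcp mm [453.6 172.7  60.6] closing 61.7 F [0.  0.3 0.8] open 0.701 grip 0.0
q [-0.64  0.41  0.22  2.1  -0.15  0.64  0.76]
454.7,170.4,7,61.7 linear [-0.004  -0.0031  0.1073] dr [0.0018 0.0007 0.0017]
```

{"fn": "send_rows", "kwargs": {"rows": [{"linear": [-0.004,-0.003,0.05],"dr": [0,0,0],"hand": -0.4},{"linear": [-0.004,-0.003,0.09],"dr": [0,0,0],"hand": -0.4},{"linear": [-0.004,-0.003,0.107],"dr": [0,0,0],"hand": -0.4},{"linear": [-0.004,-0.003,0.107],"dr": [0,0,0],"hand": -0.4}]}}

```text
time_s: 3.85
tcp_pos: [0.4545, 0.1702, 0.0068]
tcp_rot: [0.244, 0.97, 0.0, 0.0]
wrist_force: [0.1, -0.2, 0.4]
opening: 0.699
grip_force: 0.0
```

```bash
python3 plan.py 454.7,170.4,7,61.7
```

```text
t 3.85 tcp mm [454.5 170.2   6.8] closing 61.7 F [ 0.1 -0.2  0.4] open 0.699 grip 0.0
q [-0.6   0.51  0.18  2.13 -0.18  0.52  0.79]
454.7,170.4,7,61.7 linear [-0.0001  0.0006 -0.0004] dr [0.001  0.0003 0.0017]
```

{"fn": "send_rows", "kwargs": {"rows": [{"linear": [0,0,0],"hand": 0.9},{"linear": [0,0,0],"hand": 0.9},{"linear": [0,0,0],"hand": 0.9},{"linear": [0,0,0],"hand": 0.9},{"linear": [0,0,0],"hand": 0.9},{"linear": [0,0,-0.04],"hand": 0.9},{"linear": [0,0,-0.14],"hand": 0.9},{"linear": [0,0,-0.14],"hand": 0.9}], "newtons": 30}}

```text
schema error: expected keys linear, dr, hand
```

```bash
python3 plan.py 610.3,83.2,77,85 610.3,83.2,77,97.7
```

```text
t 3.85 tcp mm [454.5 170.2   6.8] closing 61.7 F [ 0.1 -0.2  0.4] open 0.699 grip 0.0
q [-0.6   0.51  0.18  2.13 -0.18  0.52  0.79]
610.3,83.2,77,85 linear [-0.3568 -0.0057 -0.1403] dr [ 1.000e-03  5.000e-04 -8.117e-01]
610.3,83.2,77,97.7 linear [-0.3568 -0.0057 -0.1403] dr [ 9.000e-04  7.000e-04 -1.255e+00]
```

{"fn": "send_rows", "kwargs": {"rows": [{"linear": [0,0,0],"dr": [0,0,0],"hand": 0.9},{"linear": [0,0,0],"dr": [0,0,0],"hand": 0.9},{"linear": [0,0,0],"dr": [0,0,0],"hand": 0.9},{"linear": [0,0,0],"dr": [0,0,0],"hand": 0.9},{"linear": [0,0,0],"dr": [0,0,0],"hand": 0.9},{"linear": [0,0,-0.04],"dr": [0,0,0],"hand": 0.9},{"linear": [0,0,-0.14],"dr": [0,0,0],"hand": 0.9},{"linear": [0,0,-0.14],"dr": [0,0,0],"hand": 0.9}], "newtons": 30}}

```text
time_s: 4.85
tcp_pos: [0.4565, 0.1705, 0.0794]
tcp_rot: [0.245, 0.97, 0.002, 0.002]
wrist_force: [0.7, 1.0, -1.5]
opening: 0.276
grip_force: 29.8
```

```bash
python3 plan.py 610.3,83.2,77,85 610.3,83.2,77,97.7
```

```text
t 4.85 tcp mm [456.5 170.5  79.4] closing 61.7 F [ 0.7  1.  -1.5] open 0.276 grip 29.8
q [-0.64  0.38  0.23  2.09 -0.14  0.68  0.75]
610.3,83.2,77,85 linear [-0.3535 -0.0079  0.0059] dr [ 0.0091  0.0089 -0.8137]
610.3,83.2,77,97.7 linear [-0.3535 -0.0079  0.0059] dr [ 0.0081  0.0099 -1.257 ]
```

{"fn": "send_rows", "kwargs": {"rows": [{"linear": [-0.11,0,0],"dr": [0,0,-0.27],"hand": 0.9},{"linear": [-0.22,-0.004,0],"dr": [0,0,-0.54],"hand": 0.9},{"linear": [-0.31,-0.008,0],"dr": [0,0,-0.8],"hand": 0.9},{"linear": [-0.353,-0.008,0],"dr": [0,0,-1.0],"hand": 0.9},{"linear": [-0.353,-0.008,0],"dr": [0,0,-1.0],"hand": 0.9},{"linear": [-0.353,-0.008,0],"dr": [0,0,-1.0],"hand": 0.9}]}}

```text
time_s: 5.6
tcp_pos: [0.6065, 0.0831, 0.0754]
tcp_rot: [-0.002, 1.0, 0.0, -0.001]
wrist_force: [-0.2, 1.1, -1.5]
opening: 0.272
grip_force: 29.7
```

```bash
python3 plan.py 610.3,83.2,40,97.7
```

```text
t 5.6 tcp mm [606.5  83.1  75.4] closing 90.3 F [-0.2  1.1 -1.5] open 0.272 grip 29.7
q [-0.3   0.56  0.12  1.78 -0.09  0.81  1.44]
610.3,83.2,40,97.7 linear [-0.0077  0.0002  0.0707] dr [ 0.0009 -0.0041 -0.2588]
```

{"fn": "send_rows", "kwargs": {"rows": [{"linear": [-0.008,0,0.03],"dr": [0,0,-0.2],"hand": 0.9},{"linear": [-0.008,0,0.07],"dr": [0,0,-0.259],"hand": 0.9},{"linear": [-0.008,0,0.07],"dr": [0,0,-0.259],"hand": 0.9},{"linear": [-0.008,0,0.07],"dr": [0,0,-0.259],"hand": 0.9}]}}

```text
time_s: 6.1
tcp_pos: [0.6116, 0.0828, 0.0412]
tcp_rot: [-0.067, 0.998, -0.0, -0.0]
wrist_force: [-1.3, 0.2, -0.9]
opening: 0.276
grip_force: 29.7
```

```bash
cat > chk.py <<'E'
# chk.py kind name-of-held: fit the held heatsink in both cameras. args: name x y angle z0(mm)
import sys
from h import *
k=sys.argv[1];x,y,a,z=map(float,sys.argv[2:6])
I={c:read_camera(c)[0] for c in CM};np.savez('last.npz',**I)
u=proj('scene',[[x/1e3,y/1e3,z/1e3]])[0].astype(int)
w=[cv2.resize(I[c][v[1]-45:v[1]+45,v[0]-45:v[0]+45,::-1],None,fx=4.4,fy=4.4,interpolation=cv2.INTER_CUBIC) for c in CM for v in[proj(c,[[x/1e3,y/1e3,z/1e3]])[0].astype(int)]]
cv2.imwrite(sys.argv[6],np.hstack(w))
E
python3 plan.py 610.3,83.2,18.5,97.7; python3 chk.py long 610 83 8 40 pics/c1.png
```

```text
t 6.1 tcp mm [611.6  82.8  41.2] closing 97.7 F [-1.3  0.2 -0.9] open 0.276 grip 29.7
q [-0.27  0.61  0.08  1.78 -0.07  0.75  1.55]
610.3,83.2,18.5,97.7 linear [0.0024 0.0012 0.0455] dr [ 0.0001 -0.0009  0.0006]
```

View pics/c1.png

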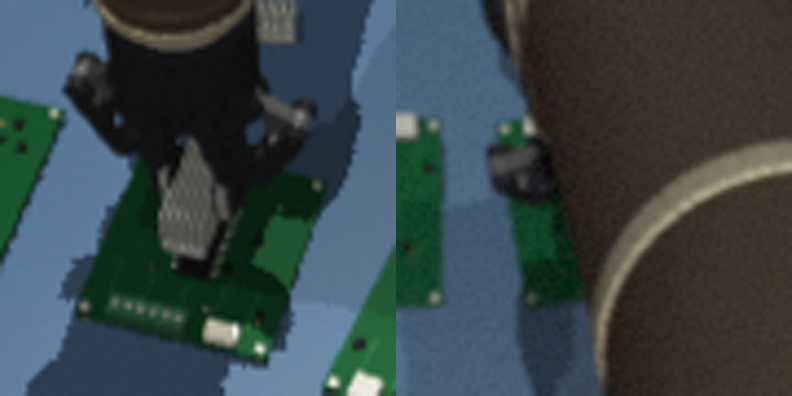

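The heatsink hangs squarely over the oblong chip (scene crop about (190,230)); the arm hides the top view. Lowering.

{"fn": "send_rows", "kwargs": {"rows": [{"linear": [0.002,0.001,0.02],"dr": [0,0,0],"hand": 0.9},{"linear": [0.002,0.001,0.036],"dr": [0,0,0],"hand": 0.9},{"linear": [0.002,0.001,0.042],"dr": [0,0,0],"hand": 0.9},{"linear": [0.002,0.001,0.0455],"dr": [0,0,0],"hand": 0.9},{"linear": [0.002,0.001,0.0455],"dr": [0,0,0],"hand": 0.9},{"linear": [0.002,0.001,0.0455],"dr": [0,0,0],"hand": 0.9}]}}

```text
time_s: 6.95
tcp_pos: [0.611, 0.0829, 0.0187]
tcp_rot: [-0.068, 0.998, 0.0, 0.0]
wrist_force: [0.7, -0.5, -0.7]
opening: 0.278
grip_force: 29.8
```

```bash
python3 plan.py 610.3,83.2,18,97.7
```

```text
t 6.95 tcp mm [611.   82.9  18.7] closing 97.8 F [ 0.7 -0.5 -0.7] open 0.278 grip 29.8
q [-0.27  0.64  0.08  1.79 -0.07  0.71  1.55]
610.3,83.2,18,97.7 linear [0.0013 0.0009 0.0013] dr [0.     0.0009 0.0026]
```

{"fn": "send_rows", "kwargs": {"rows": [{"linear": [0.0012,0.001,0.001],"dr": [0,0,0],"hand": 0.9},{"linear": [0.0012,0.001,0.0018],"dr": [0,0,0],"hand": 0.9},{"linear": [0.0012,0.001,0.0018],"dr": [0,0,0],"hand": 0.9}]}}

```text
time_s: 7.32
tcp_pos: [0.6104, 0.0832, 0.0182]
tcp_rot: [-0.068, 0.998, 0.0, 0.0]
wrist_force: [-1.6, -0.4, 5.6]
opening: 0.276
grip_force: 30.5
```

```bash
python3 plan.py 610.3,83.2,17.8,97.7
```

```text
t 7.325 tcp mm [610.4  83.2  18.2] closing 97.8 F [-1.6 -0.4  5.6] open 0.276 grip 30.5
q [-0.27  0.64  0.08  1.8  -0.07  0.71  1.55]
610.3,83.2,17.8,97.7 linear [ 0.0002 -0.      0.0007] dr [0.0001 0.0011 0.0023]
```

Contact felt (about 6 N). Release, and rise.

{"fn": "send_rows", "kwargs": {"rows": [{"linear": [0,0,0],"dr": [0,0,0],"hand": 0.1},{"linear": [0,0,0],"dr": [0,0,0],"hand": 0.0},{"linear": [0,0,0],"dr": [0,0,0],"hand": 0.0},{"linear": [0,0,-0.04],"dr": [0,0,0],"hand": 0.0},{"linear": [0,0,-0.1],"dr": [0,0,0],"hand": 0.0},{"linear": [0,0,-0.2],"dr": [0,0,0],"hand": -0.6},{"linear": [0,0,-0.2],"dr": [0,0,0],"hand": -0.6},{"linear": [0,0,-0.2],"dr": [0,0,0],"hand": -0.6}]}}

```text
time_s: 8.32
tcp_pos: [0.6102, 0.0833, 0.1185]
tcp_rot: [-0.068, 0.998, 0.0, 0.001]
wrist_force: [0.4, -0.3, -0.9]
opening: 0.801
grip_force: 0.0
```

```bash
python3 plan.py 442.6,-56.8,60,123.9 442.6,-56.8,60,34
```

```text
t 8.325 tcp mm [610.2  83.3 118.5] closing 97.8 F [ 0.4 -0.3 -0.9] open 0.801 grip 0.0
q [-0.28  0.51  0.09  1.74 -0.06  0.9   1.54]
442.6,-56.8,60,123.9 linear [ 0.3701 -0.2323  0.1165] dr [-1.00e-04  2.20e-03 -9.12e-01]
442.6,-56.8,60,34 linear [ 0.3701 -0.2323  0.1165] dr [1.5000e-03 1.7000e-03 2.2261e+00]
```

{"fn": "send_rows", "kwargs": {"rows": [{"linear": [0.1,-0.063,0],"dr": [0,0,-0.2],"hand": -0.8},{"linear": [0.2,-0.125,0],"dr": [0,0,-0.5],"hand": -0.8},{"linear": [0.3,-0.19,0.04],"dr": [0,0,-0.75],"hand": -0.8},{"linear": [0.37,-0.232,0.1165],"dr": [0,0,-0.912],"hand": -0.8},{"linear": [0.37,-0.232,0.1165],"dr": [0,0,-0.912],"hand": -0.8},{"linear": [0.37,-0.232,0.1165],"dr": [0,0,-0.912],"hand": -0.8},{"linear": [0.37,-0.232,0.1165],"dr": [0,0,-0.912],"hand": -0.8}]}}

```text
time_s: 9.2
tcp_pos: [0.4438, -0.0559, 0.0597]
tcp_rot: [-0.292, 0.956, -0.0, 0.001]
wrist_force: [-0.7, -0.2, 0.3]
opening: 0.9
grip_force: 0.0
```

```bash
python3 plan.py 442.6,-56.8,3,123.9;python3 chk.py long 610 83 8 30 pics/c2.png
```

```text
t 9.2 tcp mm [443.8 -55.9  59.7] closing 124.0 F [-0.7 -0.2  0.3] open 0.9 grip 0.0
q [ 0.01  0.36  0.    2.18 -0.    0.6   2.18]
442.6,-56.8,3,123.9 linear [ 3.100e-03 -1.000e-04  1.134e-01] dr [-0.001   0.0023  0.002 ]
```

View pics/c2.png

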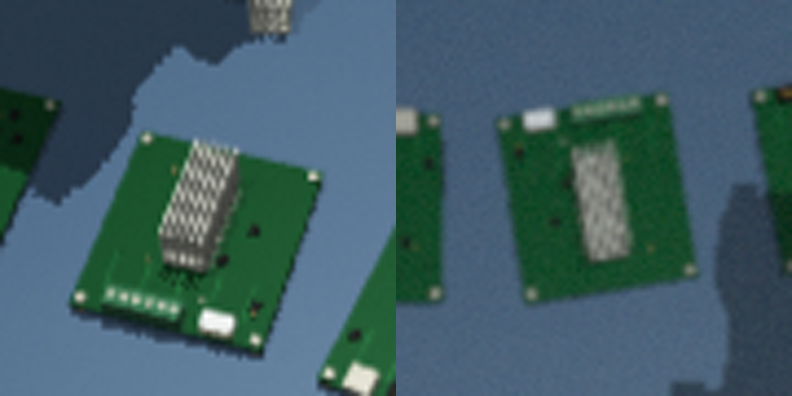

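It sits along the chip on the board, square and central by eye. I'll measure that while descending on the large one.

```bash
cat > ver.py <<'E'
# ver.py name x y deg : fit placed heatsink in last.npz
import sys
from h import *
I=np.load('last.npz');k=sys.argv[1];x,y,a=map(float,sys.argv[2:5]);d=HS[k]
F={c:np.clip((I[c][:,:,0]+4.)/(I[c][:,:,1]+8.),0,1.1) for c in CM}
for cs in(['scene'],['top'],['scene','top']):
    v,e=fit(F,[x/1e3,y/1e3,np.radians(a)],(d[0],d[1],.026,.011,.011+d[2],int(max(d)*290)+3),cs,1)
    print(k,cs,(v[:2]*1e3).round(1),np.degrees(v[2]).round(1),round(e,3))
E
python3 ver.py long 610.3 83.2 7.7
```

```text
long ['scene'] [608.3  82. ] 8.1 0.437
long ['top'] [610.1  82.6] 7.7 0.489
long ['scene', 'top'] [609.   82.2] 8.4 0.466
```

{"fn": "send_rows", "kwargs": {"rows": [{"linear": [0.003,0,0.05],"dr": [0,0,0],"hand": -0.8},{"linear": [0.003,0,0.09],"dr": [0,0,0],"hand": -0.8},{"linear": [0.003,0,0.113],"dr": [0,0,0],"hand": -0.8},{"linear": [0.003,0,0.113],"dr": [0,0,0],"hand": -0.8}]}}

```text
time_s: 9.8
tcp_pos: [0.4411, -0.0572, 0.0024]
tcp_rot: [-0.292, 0.956, 0.0, -0.001]
wrist_force: [-0.6, 0.4, 0.5]
opening: 0.901
grip_force: 0.0
```

```bash
python3 plan.py 442.6,-56.8,3,123.9
```

```text
t 9.8 tcp mm [441.1 -57.2   2.4] closing 123.9 F [-0.6  0.4  0.5] open 0.901 grip 0.0
q [ 0.02  0.47  0.    2.21 -0.    0.46  2.18]
442.6,-56.8,3,123.9 linear [-0.0029 -0.0009 -0.0011] dr [ 0.0014 -0.0018  0.0012]
```

{"fn": "send_rows", "kwargs": {"rows": [{"linear": [-0.002,-0.001,0],"dr": [0,0,0],"hand": -0.8},{"linear": [-0.002,-0.001,0],"dr": [0,0,0],"hand": 0.9},{"linear": [-0.002,-0.001,0],"dr": [0,0,0],"hand": 0.9},{"linear": [-0.002,-0.001,0],"dr": [0,0,0],"hand": 0.9},{"linear": [-0.002,-0.001,0],"dr": [0,0,0],"hand": 0.9},{"linear": [-0.002,-0.001,0],"dr": [0,0,0],"hand": 0.9}], "newtons": 35}}

```text
time_s: 10.55
tcp_pos: [0.4429, -0.0574, 0.0035]
tcp_rot: [-0.292, 0.957, -0.0, 0.001]
wrist_force: [-1.3, 0.4, 5.7]
opening: 0.577
grip_force: 36.2
```

```bash
python3 plan.py 606.2,236.6,80,89.5 525,90,90,100
```

```text
t 10.55 tcp mm [442.9 -57.4   3.5] closing 123.9 F [-1.3  0.4  5.7] open 0.577 grip 36.2
q [ 0.02  0.47  0.    2.21 -0.    0.46  2.18]
606.2,236.6,80,89.5 linear [-0.5992  0.3057 -0.1526] dr [-5.0000e-04  2.3000e-03  1.2008e+00]
525,90,90,100 linear [-0.3009  0.1529 -0.1728] dr [-7.000e-04  2.200e-03  8.343e-01]
```

{"fn": "send_rows", "kwargs": {"rows": [{"linear": [-0.002,0,-0.04],"dr": [0,0,0],"hand": 0.9},{"linear": [-0.002,0,-0.16],"dr": [0,0,0],"hand": 0.9},{"linear": [-0.1,0.05,-0.175],"dr": [0,0,0.2],"hand": 0.9},{"linear": [-0.2,0.1,-0.175],"dr": [0,0,0.5],"hand": 0.9},{"linear": [-0.3,0.153,-0.175],"dr": [0,0,0.8],"hand": 0.9},{"linear": [-0.4,0.204,-0.175],"dr": [0,0,1.0],"hand": 0.9},{"linear": [-0.5,0.255,-0.175],"dr": [0,0,1.0],"hand": 0.9},{"linear": [-0.56,0.286,-0.175],"dr": [0,0,1.0],"hand": 0.9}]}}

```text
time_s: 11.55
tcp_pos: [0.5955, 0.2209, 0.0903]
tcp_rot: [-0.047, 0.999, 0.001, 0.0]
wrist_force: [-0.2, -1.6, -1.2]
opening: 0.576
grip_force: 37.0
```

```bash
python3 plan.py 606.2,236.6,45,89.5
```

```text
t 11.55 tcp mm [595.5 220.9  90.3] closing 95.4 F [-0.2 -1.6 -1.2] open 0.576 grip 37.0
q [-0.49  0.57  0.08  1.71 -0.06  0.86  1.28]
606.2,236.6,45,89.5 linear [-0.0242  0.0292  0.0906] dr [0.0021 0.0006 0.206 ]
```

{"fn": "send_rows", "kwargs": {"rows": [{"linear": [-0.024,0.029,0.03],"dr": [0,0,0.206],"hand": 0.9},{"linear": [-0.024,0.029,0.09],"dr": [0,0,0.206],"hand": 0.9},{"linear": [-0.024,0.029,0.09],"dr": [0,0,0.206],"hand": 0.9},{"linear": [-0.024,0.029,0.09],"dr": [0,0,0.206],"hand": 0.9},{"linear": [-0.024,0.029,0.09],"dr": [0,0,0.206],"hand": 0.9}]}}

```text
time_s: 12.18
tcp_pos: [0.6065, 0.2329, 0.0468]
tcp_rot: [0.006, 1.0, 0.0, 0.001]
wrist_force: [-0.4, -0.2, -0.6]
opening: 0.581
grip_force: 37.0
```

```bash
python3 plan.py 606.2,236.6,16,89.5; python3 chk.py large 606 236 0 30 pics/c3.png
```

```text
t 12.175 tcp mm [606.5 232.9  46.8] closing 89.3 F [-0.4 -0.2 -0.6] open 0.581 grip 37.0
q [-0.51  0.65  0.1   1.7  -0.08  0.8   1.19]
606.2,236.6,16,89.5 linear [0.0008 0.0073 0.0617] dr [ 0.0018  0.0037 -0.0062]
```

View pics/c3.png

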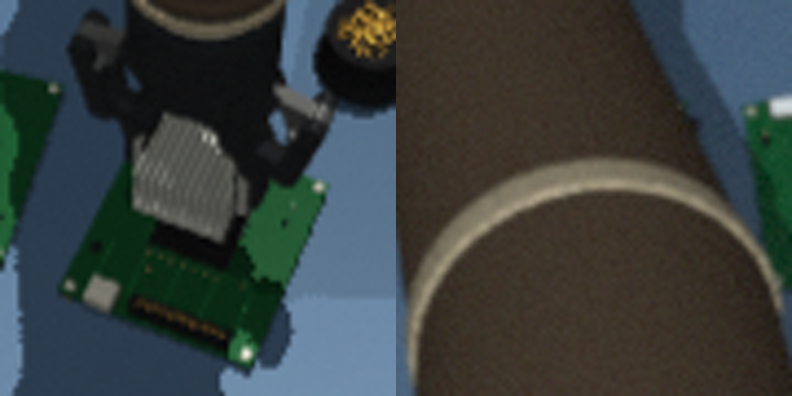

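The large heatsink is held squarely above its chip (scene crop (185,190)). Lowering, with the 3.7 mm y correction.

{"fn": "send_rows", "kwargs": {"rows": [{"linear": [0.001,0.007,0.02],"dr": [0,0,-0.006],"hand": 0.9},{"linear": [0.001,0.007,0.045],"dr": [0,0,-0.006],"hand": 0.9},{"linear": [0.001,0.007,0.056],"dr": [0,0,-0.006],"hand": 0.9},{"linear": [0.001,0.007,0.061],"dr": [0,0,-0.006],"hand": 0.9},{"linear": [0.001,0.007,0.061],"dr": [0,0,-0.006],"hand": 0.9},{"linear": [0.001,0.007,0.061],"dr": [0,0,-0.006],"hand": 0.9}]}}

```text
time_s: 13.02
tcp_pos: [0.6053, 0.2365, 0.0148]
tcp_rot: [0.004, 1.0, 0.0, 0.0]
wrist_force: [0.7, -0.2, -0.7]
opening: 0.581
grip_force: 37.1
```

```bash
python3 plan.py 606.2,236.6,14.5,89.5
```

```text
t 13.025 tcp mm [605.3 236.5  14.8] closing 89.5 F [ 0.7 -0.2 -0.7] open 0.581 grip 37.1
q [-0.51  0.69  0.09  1.71 -0.09  0.75  1.19]
606.2,236.6,14.5,89.5 linear [-0.0017  0.0002  0.0006] dr [0.0001 0.0004 0.0007]
```

{"fn": "send_rows", "kwargs": {"rows": [{"linear": [-0.0017,0,0.001],"dr": [0,0,0],"hand": 0.9},{"linear": [-0.0017,0,0.0018],"dr": [0,0,0],"hand": 0.9},{"linear": [-0.0017,0,0.0018],"dr": [0,0,0],"hand": 0.9}]}}

```text
time_s: 13.4
tcp_pos: [0.6055, 0.2365, 0.0146]
tcp_rot: [0.004, 1.0, -0.0, -0.001]
wrist_force: [-4.5, -0.9, 7.7]
opening: 0.583
grip_force: 38.1
```

```bash
python3 plan.py 606.2,236.6,14,89.5
```

```text
t 13.4 tcp mm [605.5 236.5  14.6] closing 89.5 F [-4.5 -0.9  7.7] open 0.583 grip 38.1
q [-0.51  0.69  0.09  1.71 -0.09  0.75  1.19]
606.2,236.6,14,89.5 linear [-0.0014  0.0002  0.0013] dr [-0.0001 -0.0021  0.001 ]
```

{"fn": "send_rows", "kwargs": {"rows": [{"linear": [0,0,0],"dr": [0,0,0],"hand": -0.4},{"linear": [0,0,0],"dr": [0,0,0],"hand": -0.6},{"linear": [0,0,0],"dr": [0,0,0],"hand": -0.6},{"linear": [0,0,-0.04],"dr": [0,0,0],"hand": -0.6},{"linear": [0,0,-0.1],"dr": [0,0,0],"hand": -0.6},{"linear": [0,0,-0.2],"dr": [0,0,0],"hand": -0.6},{"linear": [0,0,-0.2],"dr": [0,0,0],"hand": -0.3},{"linear": [0,0,-0.2],"dr": [0,0,0],"hand": -0.3}]}}

```text
time_s: 14.4
tcp_pos: [0.6062, 0.2366, 0.115]
tcp_rot: [0.004, 1.0, 0.0, 0.001]
wrist_force: [0.7, -0.5, -1.3]
opening: 0.648
grip_force: 0.0
```

```bash
python3 plan.py 454.7,52.8,60,109.8
```

```text
t 14.4 tcp mm [606.2 236.6 115. ] closing 89.5 F [ 0.7 -0.5 -1.3] open 0.648 grip 0.0
q [-0.52  0.56  0.11  1.65 -0.07  0.93  1.18]
454.7,52.8,60,109.8 linear [ 0.3001 -0.3701  0.1095] dr [ 0.0008  0.0025 -0.7077]
```

{"fn": "send_rows", "kwargs": {"rows": [{"linear": [0.08,-0.095,0],"dr": [0,0,-0.2],"hand": -0.3},{"linear": [0.15,-0.185,0],"dr": [0,0,-0.4],"hand": -0.3},{"linear": [0.23,-0.28,0.03],"dr": [0,0,-0.6],"hand": -0.3},{"linear": [0.3,-0.37,0.1],"dr": [0,0,-0.708],"hand": -0.3},{"linear": [0.3,-0.37,0.11],"dr": [0,0,-0.708],"hand": -0.3},{"linear": [0.3,-0.37,0.11],"dr": [0,0,-0.708],"hand": -0.3},{"linear": [0.3,-0.37,0.11],"dr": [0,0,-0.708],"hand": -0.3}]}}

```text
time_s: 15.28
tcp_pos: [0.4558, 0.054, 0.0593]
tcp_rot: [-0.173, 0.985, 0.0, 0.001]
wrist_force: [0.2, -0.5, -0.8]
opening: 0.647
grip_force: 0.0
```

```bash
python3 plan.py 454.7,52.8,6,109.8;python3 chk.py large 606 236 0 30 pics/c4.png; python3 ver.py large 606.2 236.6 -.5
```

```text
t 15.275 tcp mm [455.8  54.   59.3] closing 109.9 F [ 0.2 -0.5 -0.8] open 0.647 grip 0.0
q [-0.25  0.38  0.03  2.16 -0.02  0.61  1.72]
454.7,52.8,6,109.8 linear [ 0.0031 -0.0016  0.1066] dr [0.0004 0.0027 0.0025]
large ['scene'] [605.3 235.4] -0.4 0.183
large ['top'] [606.1 236.6] -1.1 0.08
large ['scene', 'top'] [605.9 235.9] -0.6 0.141
```

View pics/c4.png

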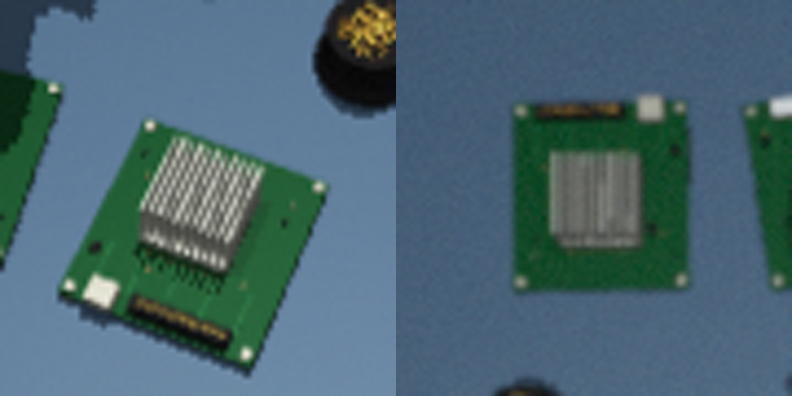

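The large one is central and square on its chip. Now down on the small one.

{"fn": "send_rows", "kwargs": {"rows": [{"linear": [0.003,-0.001,0.05],"dr": [0,0,0],"hand": -0.3},{"linear": [0.003,-0.001,0.09],"dr": [0,0,0],"hand": -0.3},{"linear": [0.003,-0.001,0.109],"dr": [0,0,0],"hand": -0.3},{"linear": [0.003,-0.001,0.109],"dr": [0,0,0],"hand": -0.3},{"linear": [0.003,-0.001,0.109],"dr": [0,0,0],"hand": -0.3}]}}

```text
time_s: 16.0
tcp_pos: [0.4539, 0.052, 0.005]
tcp_rot: [-0.172, 0.985, 0.0, 0.001]
wrist_force: [0.7, -1.1, -0.5]
opening: 0.653
grip_force: 0.0
```

```bash
python3 plan.py 454.7,52.8,5,109.8
```

```text
t 16.0 tcp mm [453.9  52.    5. ] closing 109.8 F [ 0.7 -1.1 -0.5] open 0.653 grip 0.0
q [-0.24  0.48  0.03  2.19 -0.03  0.47  1.72]
454.7,52.8,5,109.8 linear [-0.0021  0.0009  0.    ] dr [-0.0002  0.002   0.0007]
```

{"fn": "send_rows", "kwargs": {"rows": [{"linear": [-0.002,0.001,0],"dr": [0,0,0],"hand": -0.3},{"linear": [-0.002,0.001,0],"dr": [0,0,0],"hand": 0.9},{"linear": [-0.002,0.001,0],"dr": [0,0,0],"hand": 0.9},{"linear": [-0.002,0.001,0],"dr": [0,0,0],"hand": 0.9},{"linear": [-0.002,0.001,0],"dr": [0,0,0],"hand": 0.9},{"linear": [-0.002,0.001,0],"dr": [0,0,0],"hand": 0.9}], "newtons": 25}}

```text
time_s: 16.75
tcp_pos: [0.4542, 0.0526, 0.0048]
tcp_rot: [-0.172, 0.985, 0.0, 0.0]
wrist_force: [-1.5, -0.2, 4.9]
opening: 0.279
grip_force: 24.8
```

```bash
python3 plan.py 625.4,-78.8,75,98.6
```

```text
t 16.75 tcp mm [454.2  52.6   4.8] closing 109.8 F [-1.5 -0.2  4.9] open 0.279 grip 24.8
q [-0.24  0.48  0.03  2.19 -0.03  0.48  1.72]
625.4,-78.8,75,98.6 linear [-0.2331 -0.3633 -0.1403] dr [1.000e-04 9.000e-04 3.912e-01]
```

{"fn": "send_rows", "kwargs": {"rows": [{"linear": [0,0,-0.04],"dr": [0,0,0],"hand": 0.9},{"linear": [-0.01,-0.02,-0.14],"dr": [0,0,0.05],"hand": 0.9},{"linear": [-0.07,-0.11,-0.14],"dr": [0,0,0.15],"hand": 0.9},{"linear": [-0.13,-0.2,-0.14],"dr": [0,0,0.3],"hand": 0.9},{"linear": [-0.19,-0.29,-0.14],"dr": [0,0,0.391],"hand": 0.9},{"linear": [-0.233,-0.363,-0.14],"dr": [0,0,0.391],"hand": 0.9},{"linear": [-0.233,-0.363,-0.14],"dr": [0,0,0.391],"hand": 0.9},{"linear": [-0.233,-0.363,-0.14],"dr": [0,0,0.391],"hand": 0.9}]}}

```text
time_s: 17.75
tcp_pos: [0.6242, -0.0781, 0.0738]
tcp_rot: [-0.075, 0.997, 0.0, -0.001]
wrist_force: [-0.2, 0.8, -0.8]
opening: 0.271
grip_force: 24.7
```

```bash
python3 plan.py 625.4,-78.8,35,98.6
```

```text
t 17.75 tcp mm [624.2 -78.1  73.8] closing 98.6 F [-0.2  0.8 -0.8] open 0.271 grip 24.7
q [-0.03  0.58  0.11  1.73 -0.09  0.83  1.84]
625.4,-78.8,35,98.6 linear [-0.0023 -0.0017  0.0775] dr [ 0.0017 -0.0032  0.0004]
```

{"fn": "send_rows", "kwargs": {"rows": [{"linear": [-0.002,-0.002,0.04],"dr": [0,0,0],"hand": 0.9},{"linear": [-0.002,-0.002,0.0775],"dr": [0,0,0],"hand": 0.9},{"linear": [-0.002,-0.002,0.0775],"dr": [0,0,0],"hand": 0.9},{"linear": [-0.002,-0.002,0.0775],"dr": [0,0,0],"hand": 0.9}]}}

```text
time_s: 18.25
tcp_pos: [0.6262, -0.0794, 0.0355]
tcp_rot: [-0.075, 0.997, 0.0, -0.0]
wrist_force: [0.0, 0.7, -0.4]
opening: 0.279
grip_force: 24.7
```

```bash
python3 plan.py 625.4,-78.8,16.2,98.6; python3 chk.py small 625 -79 0 25 pics/c5.png
```

```text
t 18.25 tcp mm [626.2 -79.4  35.5] closing 98.6 F [ 0.   0.7 -0.4] open 0.279 grip 24.7
q [-0.03  0.64  0.11  1.75 -0.09  0.76  1.85]
625.4,-78.8,16.2,98.6 linear [0.0014 0.0014 0.0386] dr [ 0.0001 -0.0009  0.0007]
```

View pics/c5.png

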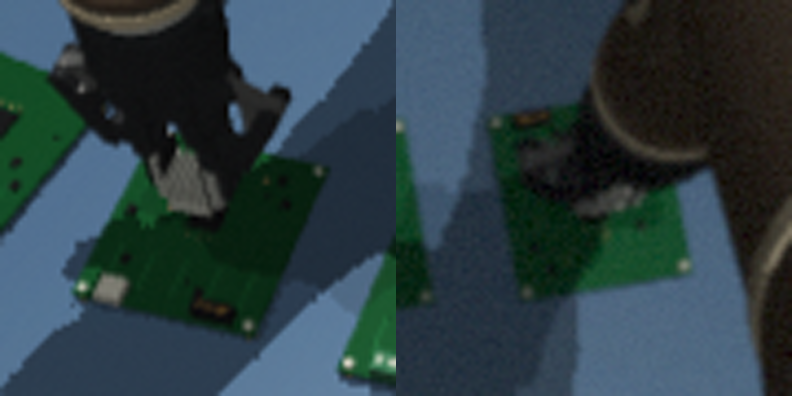

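The small heatsink is held over the small chip (scene crop (190,185)). Lower slowly.

{"fn": "send_rows", "kwargs": {"rows": [{"linear": [0.001,0.001,0.018],"dr": [0,0,0],"hand": 0.9},{"linear": [0.001,0.001,0.032],"dr": [0,0,0],"hand": 0.9},{"linear": [0.001,0.001,0.037],"dr": [0,0,0],"hand": 0.9},{"linear": [0.001,0.001,0.0385],"dr": [0,0,0],"hand": 0.9},{"linear": [0.001,0.001,0.0385],"dr": [0,0,0],"hand": 0.9},{"linear": [0.001,0.001,0.0385],"dr": [0,0,0],"hand": 0.9}]}}

```text
time_s: 19.1
tcp_pos: [0.6259, -0.0791, 0.0166]
tcp_rot: [-0.075, 0.997, -0.0, 0.0]
wrist_force: [0.5, -0.7, 0.1]
opening: 0.271
grip_force: 24.7
```

```bash
python3 plan.py 625.4,-78.8,16,98.6
```

```text
t 19.1 tcp mm [625.9 -79.1  16.6] closing 98.6 F [ 0.5 -0.7  0.1] open 0.271 grip 24.7
q [-0.02  0.66  0.1   1.76 -0.1   0.73  1.85]
625.4,-78.8,16,98.6 linear [0.0009 0.0008 0.0013] dr [-0.0002  0.0007  0.0002]
```

{"fn": "send_rows", "kwargs": {"rows": [{"linear": [0.001,0.001,0.001],"dr": [0,0,0],"hand": 0.9},{"linear": [0.001,0.001,0.0018],"dr": [0,0,0],"hand": 0.9},{"linear": [0.001,0.001,0.0018],"dr": [0,0,0],"hand": 0.9}]}}

```text
time_s: 19.48
tcp_pos: [0.6252, -0.0786, 0.0159]
tcp_rot: [-0.075, 0.997, 0.0, 0.0]
wrist_force: [-2.0, 0.6, 4.0]
opening: 0.276
grip_force: 25.4
```

```bash
python3 plan.py 625.4,-78.8,15.5,98.6
```

```text
t 19.475 tcp mm [625.2 -78.6  15.9] closing 98.6 F [-2.   0.6  4. ] open 0.276 grip 25.4
q [-0.02  0.66  0.1   1.76 -0.1   0.72  1.85]
625.4,-78.8,15.5,98.6 linear [-0.0003 -0.0005  0.0008] dr [0.0002 0.0004 0.0003]
```

Contact. Release and rise.

{"fn": "send_rows", "kwargs": {"rows": [{"linear": [0,0,0],"dr": [0,0,0],"hand": 0.1},{"linear": [0,0,0],"dr": [0,0,0],"hand": 0.0},{"linear": [0,0,0],"dr": [0,0,0],"hand": 0.0},{"linear": [0,0,-0.04],"dr": [0,0,0],"hand": 0.0},{"linear": [0,0,-0.1],"dr": [0,0,0],"hand": 0.0},{"linear": [0,0,-0.2],"dr": [0,0,0],"hand": -0.5},{"linear": [0,0,-0.2],"dr": [0,0,0],"hand": -0.5},{"linear": [0,0,-0.2],"dr": [0,0,0],"hand": -0.5}]}}

```text
time_s: 20.48
tcp_pos: [0.6252, -0.0786, 0.1165]
tcp_rot: [-0.075, 0.997, 0.0, 0.001]
wrist_force: [0.2, 0.0, -0.9]
opening: 0.751
grip_force: 0.0
```

```bash
python3 plan.py 468.1,-178.0,60,81.3
```

```text
t 20.475 tcp mm [625.2 -78.6 116.5] closing 98.6 F [ 0.2  0.  -0.9] open 0.751 grip 0.0
q [-0.04  0.53  0.12  1.71 -0.08  0.91  1.84]
468.1,-178.0,60,81.3 linear [ 0.3406 -0.1494  0.1126] dr [2.000e-04 2.200e-03 6.042e-01]
```

{"fn": "send_rows", "kwargs": {"rows": [{"linear": [0.1,-0.044,0],"dr": [0,0,0.15],"hand": -0.5},{"linear": [0.2,-0.088,0],"dr": [0,0,0.35],"hand": -0.5},{"linear": [0.3,-0.132,0.05],"dr": [0,0,0.5],"hand": -0.5},{"linear": [0.34,-0.15,0.112],"dr": [0,0,0.604],"hand": -0.5},{"linear": [0.34,-0.15,0.112],"dr": [0,0,0.604],"hand": -0.5},{"linear": [0.34,-0.15,0.112],"dr": [0,0,0.604],"hand": -0.5},{"linear": [0.34,-0.15,0.112],"dr": [0,0,0.604],"hand": -0.5}]}}

```text
time_s: 21.35
tcp_pos: [0.4701, -0.1776, 0.0603]
tcp_rot: [0.075, 0.997, 0.0, 0.001]
wrist_force: [-0.5, 0.2, -0.4]
opening: 0.749
grip_force: 0.0
```

```bash
python3 plan.py 468.1,-178,4,81.3;python3 chk.py small 625 -79 0 25 pics/c6.png; python3 ver.py small 625.3 -78.8 8.6
```

```text
t 21.35 tcp mm [ 470.1 -177.6   60.3] closing 81.4 F [-0.5  0.2 -0.4] open 0.749 grip 0.0
q [ 0.11  0.43  0.2   2.06 -0.14  0.65  1.82]
468.1,-178,4,81.3 linear [ 0.004  -0.0014  0.1126] dr [0.0004 0.0036 0.0048]
small ['scene'] [625.8 -80. ] 7.9 0.057
small ['top'] [627.1 -80.7] 11.0 0.11
small ['scene', 'top'] [626.1 -80.2] 7.2 0.091
```

View pics/c6.png

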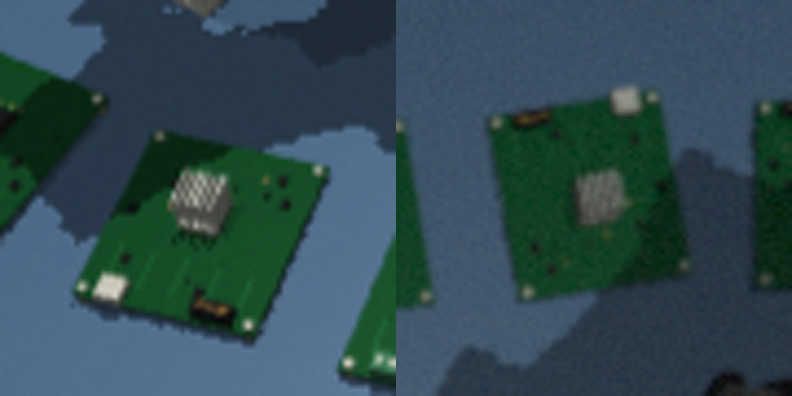

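Small one is square on its chip, roughly 1 mm from centre. Now the medium one.

{"fn": "send_rows", "kwargs": {"rows": [{"linear": [0.004,-0.001,0.05],"dr": [0,0,0.004],"hand": -0.5},{"linear": [0.004,-0.001,0.09],"dr": [0,0,0.004],"hand": -0.5},{"linear": [0.004,-0.001,0.112],"dr": [0,0,0.004],"hand": -0.5},{"linear": [0.004,-0.001,0.112],"dr": [0,0,0.004],"hand": -0.5},{"linear": [0.004,-0.001,0.112],"dr": [0,0,0.004],"hand": -0.5}]}}

```text
time_s: 22.08
tcp_pos: [0.4668, -0.1786, 0.0041]
tcp_rot: [0.077, 0.997, -0.0, 0.0]
wrist_force: [-0.4, -0.1, 0.0]
opening: 0.752
grip_force: 0.0
```

```bash
python3 plan.py 468.1,-178,4,81.3
```

```text
t 22.075 tcp mm [ 466.8 -178.6    4.1] closing 81.2 F [-0.4 -0.1  0. ] open 0.752 grip 0.0
q [ 0.14  0.53  0.17  2.09 -0.17  0.53  1.84]
468.1,-178,4,81.3 linear [-0.0024  0.0015  0.0003] dr [-0.0002  0.0019 -0.0036]
```

{"fn": "send_rows", "kwargs": {"rows": [{"linear": [-0.002,0.001,0],"dr": [0,0,0],"hand": -0.5},{"linear": [-0.002,0.001,0],"dr": [0,0,0],"hand": 0.9},{"linear": [-0.002,0.001,0],"dr": [0,0,0],"hand": 0.9},{"linear": [-0.002,0.001,0],"dr": [0,0,0],"hand": 0.9},{"linear": [-0.002,0.001,0],"dr": [0,0,0],"hand": 0.9},{"linear": [-0.002,0.001,0],"dr": [0,0,0],"hand": 0.9}], "newtons": 30}}

```text
time_s: 22.82
tcp_pos: [0.4677, -0.1781, 0.004]
tcp_rot: [0.077, 0.997, 0.0, 0.0]
wrist_force: [-0.4, 0.9, 6.1]
opening: 0.412
grip_force: 30.8
```

```bash
python3 plan.py 621.3,-237.3,75,87.5
```

```text
t 22.825 tcp mm [ 467.7 -178.1    4. ] closing 81.2 F [-0.4  0.9  6.1] open 0.412 grip 30.8
q [ 0.14  0.53  0.17  2.09 -0.17  0.53  1.84]
621.3,-237.3,75,87.5 linear [-0.3219 -0.0699 -0.1418] dr [ 2.000e-04  1.500e-03 -2.201e-01]
```

{"fn": "send_rows", "kwargs": {"rows": [{"linear": [0,0,-0.04],"dr": [0,0,0],"hand": 0.9},{"linear": [-0.02,0,-0.14],"dr": [0,0,-0.05],"hand": 0.9},{"linear": [-0.12,-0.025,-0.14],"dr": [0,0,-0.1],"hand": 0.9},{"linear": [-0.22,-0.05,-0.14],"dr": [0,0,-0.22],"hand": 0.9},{"linear": [-0.3,-0.065,-0.14],"dr": [0,0,-0.22],"hand": 0.9},{"linear": [-0.322,-0.07,-0.14],"dr": [0,0,-0.22],"hand": 0.9},{"linear": [-0.322,-0.07,-0.14],"dr": [0,0,-0.22],"hand": 0.9},{"linear": [-0.322,-0.07,-0.14],"dr": [0,0,-0.22],"hand": 0.9}]}}

```text
time_s: 23.82
tcp_pos: [0.6196, -0.2369, 0.0732]
tcp_rot: [0.022, 1.0, 0.0, -0.001]
wrist_force: [-0.7, -0.0, -1.1]
opening: 0.415
grip_force: 30.2
```

```bash
python3 plan.py 621.3,-237.3,35,87.5
```

```text
t 23.825 tcp mm [ 619.6 -236.9   73.2] closing 87.5 F [-0.7 -0.  -1.1] open 0.415 grip 30.2
q [ 0.17  0.64  0.18  1.65 -0.14  0.87  1.93]
621.3,-237.3,35,87.5 linear [-0.0035 -0.0006  0.0764] dr [ 0.0011 -0.0032 -0.0006]
```

{"fn": "send_rows", "kwargs": {"rows": [{"linear": [-0.003,-0.001,0.04],"dr": [0,0,0],"hand": 0.9},{"linear": [-0.003,-0.001,0.07],"dr": [0,0,0],"hand": 0.9},{"linear": [-0.003,-0.001,0.1],"dr": [0,0,0],"hand": 0.9},{"linear": [-0.003,-0.001,0.11],"dr": [0,0,0],"hand": 0.9},{"linear": [-0.003,-0.001,0.113],"dr": [0,0,0],"hand": 0.9},{"linear": [-0.003,-0.001,0.113],"dr": [0,0,0],"hand": 0.9},{"linear": [-0.003,-0.001,0.113],"dr": [0,0,0],"hand": 0.9}]}}

```text
time_s: 24.7
tcp_pos: [0.6229, -0.2381, 0.0176]
tcp_rot: [0.022, 1.0, -0.0, 0.0]
wrist_force: [-0.0, 0.3, -0.9]
opening: 0.413
grip_force: 30.2
```

```bash
python3 plan.py 621.3,-237.3,15,87.5; python3 chk.py medium 621 -237 0 25 pics/c7.png
```

```text
t 24.7 tcp mm [ 622.9 -238.1   17.6] closing 87.5 F [-0.   0.3 -0.9] open 0.413 grip 30.2
q [ 0.18  0.71  0.17  1.66 -0.15  0.78  1.94]
621.3,-237.3,15,87.5 linear [0.0033 0.0014 0.0052] dr [-0.0004  0.0019 -0.0003]
```

View pics/c7.png

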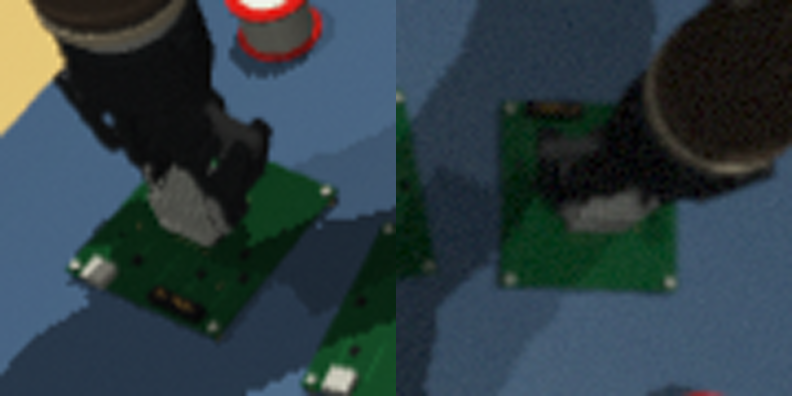

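Medium held just above its chip, covering it (scene crop (190,205)). Shift 1.6 mm and lower the rest.

{"fn": "send_rows", "kwargs": {"rows": [{"linear": [0.003,0.001,0.0],"dr": [0,0,0],"hand": 0.9},{"linear": [0.003,0.001,0.002],"dr": [0,0,0],"hand": 0.9},{"linear": [0.003,0.001,0.004],"dr": [0,0,0],"hand": 0.9},{"linear": [0.003,0.001,0.0055],"dr": [0,0,0],"hand": 0.9},{"linear": [0.003,0.001,0.0055],"dr": [0,0,0],"hand": 0.9}]}}

```text
time_s: 25.42
tcp_pos: [0.6211, -0.2374, 0.0151]
tcp_rot: [0.022, 1.0, 0.0, 0.0]
wrist_force: [-3.0, 1.3, 6.9]
opening: 0.422
grip_force: 31.1
```

```bash
python3 plan.py 621.3,-237.3,14.5,87.5
```

```text
t 25.425 tcp mm [ 621.1 -237.4   15.1] closing 87.5 F [-3.   1.3  6.9] open 0.422 grip 31.1
q [ 0.18  0.71  0.17  1.67 -0.16  0.77  1.94]
621.3,-237.3,14.5,87.5 linear [-0.0005  0.0001  0.0011] dr [ 0.0004  0.0001 -0.0003]
```

{"fn": "send_rows", "kwargs": {"rows": [{"linear": [0,0,0],"dr": [0,0,0],"hand": -0.1},{"linear": [0,0,0],"dr": [0,0,0],"hand": -0.3},{"linear": [0,0,0],"dr": [0,0,0],"hand": -0.3},{"linear": [0,0,-0.04],"dr": [0,0,0],"hand": -0.3},{"linear": [0,0,-0.1],"dr": [0,0,0],"hand": -0.3},{"linear": [0,0,-0.2],"dr": [0,0,0],"hand": -0.3},{"linear": [0.1,0,-0.25],"dr": [0,0,0],"hand": -0.3},{"linear": [0.2,0,-0.3],"dr": [0,0,0],"hand": -0.3}]}}

```text
time_s: 26.42
tcp_pos: [0.5204, -0.2331, 0.1666]
tcp_rot: [0.022, 1.0, -0.0, 0.001]
wrist_force: [-0.1, -1.3, 1.2]
opening: 0.65
grip_force: 0.0
```

{"fn": "send_rows", "kwargs": {"rows": [{"linear": [0.1,0,-0.04],"dr": [0,0,0],"hand": -0.3},{"linear": [0.2,0,-0.04],"dr": [0,0,0],"hand": -0.3},{"linear": [0.2,0,-0.04],"dr": [0,0,0],"hand": -0.3}]}}

```text
time_s: 26.8
tcp_pos: [0.4181, -0.2291, 0.186]
tcp_rot: [0.023, 1.0, 0.0, 0.0]
wrist_force: [1.2, -0.5, -0.9]
opening: 0.645
grip_force: 0.0
```

```bash
python3 chk.py medium 621 -237 0 25 pics/c8.png; python3 ver.py medium 621.3 -237.3 -2.5;python3 ver.py small 625.3 -78.8 8.6; python3 ver.py long 610.3 83.2 7.7; python3 ver.py large 606.2 236.6 -.5
python3 -c "
from h import *
I=np.load('last.npz');cv2.imwrite('pics/f.png',np.hstack([cv2.resize(I['scene'][90:300,60:330,::-1],None,fx=1.48,fy=1.48),cv2.resize(I['top'][60:215,170:440][:, :,::-1],(400,311))]) if 0 else cv2.resize(I['scene'][120:300,50:320,::-1],None,fx=2.9,fy=2.9,interpolation=cv2.INTER_CUBIC))"
```

```text
medium ['scene'] [ 620.3 -238.6] -1.7 0.159
medium ['top'] [ 622.  -239.8] -1.8 0.105
medium ['scene', 'top'] [ 621.2 -239.3] -2.9 0.148
small ['scene'] [625.7 -80. ] 6.5 0.051
small ['top'] [627.2 -80.6] 10.8 0.123
small ['scene', 'top'] [626.2 -79.9] 8.4 0.095
long ['scene'] [608.3  82. ] 8.2 0.442
long ['top'] [610.1  82.5] 8.1 0.497
long ['scene', 'top'] [609.   82.3] 8.2 0.473
large ['scene'] [605.3 235.4] -0.5 0.183
large ['top'] [606.1 236.6] -1.3 0.084
large ['scene', 'top'] [605.5 235.6] -0.4 0.144
```

View pics/f.png

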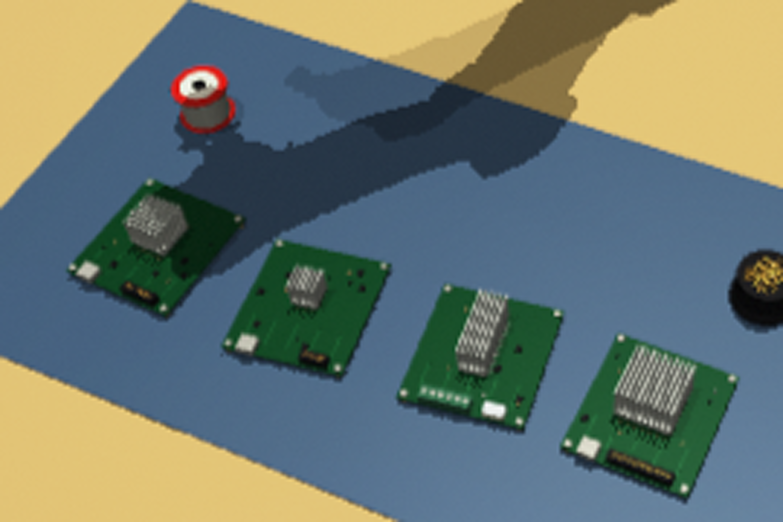

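```bash
cat > v2.py <<'E'
from h import *
I=np.load('last.npz');P={'medium':(621.3,-237.3,-2.5),'small':(625.3,-78.8,8.6),'long':(610.3,83.2,7.7),'large':(606.2,236.6,-.5)}
import sys
for k,(x,y,a) in P.items():
    d=HS[k]
    for nm in('sat','R'):
        F={}
        for c in CM:
            J=I[c].astype(float)
            F[c]=np.clip((J.max(2)-J.min(2))/(J.max(2)+5),0,.5) if nm=='sat' else np.clip((J[:,:,2]+4)/(J[:,:,1]+8),0,.9)
        o=[]
        for c in CM:
            v,e=fit(F,[x/1e3,y/1e3,np.radians(a)],(d[0],d[1],.026,.011,.011+d[2],int(max(d)*270)+3),[c],1)
            o+=[(v[:2]*1e3-[x,y]).round(1).tolist(),round(e,2)]
        print(k,nm,o)
E
python3 v2.py
python3 -c "
from h import *
I=np.load('last.npz')['top'];o=[]
for x,y in((.621,-.237),(.625,-.079)):
    u=proj('top',[[x,y,.02]])[0].astype(int);o.append(cv2.resize(I[u[1]-26:u[1]+26,u[0]-26:u[0]+26,::-1],None,fx=7.5,fy=7.5,interpolation=cv2.INTER_CUBIC))
cv2.imwrite('pics/g.png',np.clip(np.hstack(o)*1.6,0,255))"
```

```text
medium sat [[-0.9, -1.2], np.float64(0.03), [0.5, -2.3], np.float64(0.03)]
medium R [[-0.9, -1.4], np.float64(0.28), [0.5, -2.6], np.float64(0.12)]
small sat [[0.4, -1.1], np.float64(0.04), [1.8, -1.6], np.float64(0.03)]
small R [[0.1, -1.2], np.float64(0.04), [2.0, -1.9], np.float64(0.08)]
long sat [[-1.6, -1.0], np.float64(0.12), [-0.3, -0.6], np.float64(0.23)]
long R [[-3.1, -1.5], np.float64(0.67), [-0.3, -0.7], np.float64(0.57)]
large sat [[-0.9, -1.1], np.float64(0.06), [0.0, -0.0], np.float64(0.03)]
large R [[-1.1, -1.3], np.float64(0.34), [-0.0, 0.2], np.float64(0.06)][ WARN:0@0.173] global loadsave.cpp:1063 imwrite_ Unsupported depth image for selected encoder is fallbacked to CV_8U.
```

View pics/g.png

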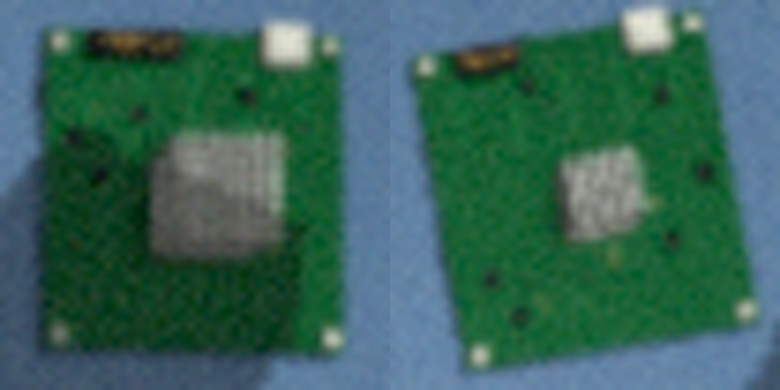

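All four heatsinks sit flat on the right chips and look square. They are about 1–1.7 mm off centre, inside their 2.5 mm overhang. The reel and pot have not moved and the gripper is clear, so I'm handing in.

```bash
python3 -c "
from station import env
print(env.job_done())"
```

```text
the job is handed in; nothing more can be done
None
```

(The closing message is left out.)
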